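# Draw out the telescopic brush handle to its second stop and hold it

### The job

The washing-up brush clamped in its white holder has a telescopic handle that is pushed right in. Squeeze in the release button on the side of its grip while the handle is still in, then draw the grip out along the leaning handle, past the first stop to the second stop where both tubes are fully out, so that I can tighten its collar. It springs back when let go, so finish while still gripping it there, at rest; leave the glass, the mug and the lemon where they are.

Things in the scene. Friction and masses are not known exactly. Their poses are not given: they have to be found in the camera images.
- brush_holder: fixed white base 150 x 110 x 16 mm (x, y, z) with an open cup holding the brush head, two thin steel rods at y = +-38 mm rising to a clamp band 93 mm up, and the brush's fixed outer tube (25 mm thick, black collar 33 mm thick). Origin: centre of the base's underside. The tube leans 15 degrees from vertical toward the holder's own -x. It cannot shift
- grip_head: white block on top of the handle, 30 x 36 x 58 mm (x, y, z); 41.5 mm over y with the grey release button on its +y side, 36.5 with that in. Origin: centre of its underside, about 137 mm up at the start. z points up along the leaning handle, the way it is drawn out. It cannot turn. Pinched across y at its middle, the button goes in. Springs back with 10 to 12 N when out
- grip_middle (a point): point inside the grip on the handle's axis, 31 mm above its underside along its z axis: level with the middle of the button
- button_face (a point): centre of the outer face of the grey release button, 20 x 32 mm (x, z), on the +y side of the grip. It goes in toward -y of the grip
- release_button (a joint): travel of the release button, m: 0 out, 0.005 fully in. Takes 3 N to start and 7 N fully in; springs out when let go. Unless it is over 0.004 in, a latch keeps the pushed-in handle from being drawn out
- inner_tube (a joint): extension of the thin inner tube (12 mm diameter, carries the grip) out of the middle tube, m: 0 pushed in, 0.060 at its stop. It comes out first, with 3 to 5 N: that is the first stop
- middle_tube (a joint): extension of the middle tube (18 mm diameter) out of the fixed outer tube, m: 0 pushed in, 0.060 at its stop. It comes out second, with 8 to 11 N: its end is the second stop, 0.120 m of pull in all
- tumbler: clear drinking glass, 80 mm across, 91 mm high, standing near the holder; bystander. Origin: centre of its underside
- odd_mug: white mug with pale stripes, 84 mm across, 117 mm with its handle, 95 mm high, near the holder; bystander. Origin: at its underside
- lemon: lemon, 77 x 51 x 52 mm, lying in front of the holder; bystander. Origin: at its underside as it lies
Mind the look-alikes: they are no part of the job. Several things look just like the brush_holder: the one meant starts farthest from the robot's base.

How it is judged (in metres and radians):
On the way, in this order (a step that is already met when the one before it is completed fails the run):
1. the release button is squeezed in by the fingers while the handle is still pushed in (value of joint release_button above 0.004 m and value of joint each of inner_tube, middle_tube below 0.006 m and contact force between the fingers and grip_head above 3 N), for 0.05 s.
2. the grip is drawn out to the first stop (value of joint inner_tube above 0.055 m), for 0.05 s.
At the end, for the whole second after the job is handed in: Both tubes are within 5 mm of fully out, the fingers still press on the grip with more than 5 N and it is at rest (under 20 mm/s); glass, mug and lemon are within 30 mm of where they were, glass and mug upright (value of joint each of inner_tube, middle_tube above 0.055 m and contact force between the fingers and grip_head above 5 N and linear speed of grip_head below 0.02 m/s and distance of each of tumbler, odd_mug, lemon from where it was at the start of the episode below 0.03 m and angle between each of tumbler, odd_mug's own z axis and vertical below 0.2 rad); the arm keeps its last pose, push and grip.
It fails at once if the glass, the mug or the lemon is knocked out of its place (over 30 mm) (distance of any of tumbler, odd_mug, lemon from where it was at the start of the episode above 0.03 m).
It also fails if it takes over 38 s, if anything falls off the work surface, if the arm or the gripper's body presses on something with over 40 N, if the wrist force passes 120 N, or if a joint passes its speed limit or range.

### The arm

A 6-joint arm with a two-finger parallel gripper is mounted at the origin on a cart in front of the work surface, level with it; the furniture and walls round the work are solid. World frame = base frame: x ahead of the robot, y to its left, z up, the work surface at z = 0. Lengths are in m, angles in degrees, forces in N, time in s.
With the tool pointing down it reaches from about 0.375 to 0.9 m from the base axis. Payload 3.1 kg.
Tool frame: the origin (TCP) lies on the centre line of the jaws, within the pads' length; the fingertips stand 22 mm ahead of it and the grasp point (between the pads) lies 3 mm ahead of it; z points along the fingers, y is the line along which they close (so a half turn about z gives the same grasp; the last joint's range is limited). The gripper opens to 85 mm and grips with 20 to 120 N. Pads are 22 mm wide; open, the fingers measure 114 mm over their backs; the gripper's body (76 mm by 85 mm) begins 54 mm behind the grasp point. The pads swing forward as they close: fully open they stand 13 mm farther back than shut.
Start: joints at [59.444, 30.224, 82.088, -0, 67.689, -10.227], TCP at [0.217, 0.586, 0.253] pointing down, gripper open.
Joint ranges: [-176.69, 176.69], [-43.24, 126.21], [12.49, 139.97], [-82, 262], [0, 151.66], [-163.58, 163.58]. Speed limits (degrees/s): [159.86, 159.86, 180, 180, 180, 180].

### API

Orientations are given as [roll, pitch, yaw] about the fixed x, y, z axes, in that order (R = Rz(yaw) Ry(pitch) Rx(roll)).
In Python, from workcell import bot gives the robot as it stands. The module is installed in compiled form; this text tells all that it offers.
- The arm moves only by the tool apply_moves, never from a script. Its argument "steps" is a list of rows, each a list of 4 numbers: the shift along the tool's x, y, z in cm, then the turn about the tool's z in degrees. In form: [[tx, ty, tz, turn], ...]. A call has 1 to 10 rows; each row is the pose to reach, as a shift and turn from the pose commanded when the call began, along the tool's axes at that moment; what a row does not reach only later rows make up. A row lasts 1/8 s, in which the tool goes at most 62.5 mm and 10.7 degrees, less where a joint would pass 70% of its speed; a pose out of reach is approached as far as the arm can. A call with a gripper value outside its range is refused whole. "claw" is the finger opening in cm, from 0 to 8.54, set as the call begins (left out, the last holds). The fingers move at their own pace and stop on an object; "grip_force" is the grip in N (left out, the last holds). Time passes only in rows, so rows that repeat a pose let the fingers close. It gives the time, the measured TCP pose, the force, the opening and the grip force at its end, in the units of the state.
- bot.get_obs(): the state, without advancing time (a new reading comes with each control period).
- bot.capture(name): name is "side" or "top" or "wrist"; returns (picture, depth): 400x640x3 uint8, blue, green, red; 400x640 float32, m along the optical axis (not along the pixel's ray), 0 where there is no reading.
- bot.camera_params(name): a dict with "camera_matrix" (3x3 intrinsics, pixels), "eye" and "attitude" of the camera in the world. Camera axes: x right, y down, z forward; pixel columns grow to the right and rows downward; lengths in m; the calibration is good to about 2 mm. A picture is of the moment at which its call begins: read the wrist's pose just before it. camera_params takes no time and is no camera call; for the wrist camera it gives the pose at the moment of the call.
- bot.hand_in(): hands the job in; it is judged then, once.
The state is a dict: "clock": time; "q": joint angles; "qd": joint speeds; "joint_torque": joint torques, N m; "eef_pos": TCP position; "tcp_rot": TCP orientation; "ft_force": force on the tool from outside, world axes, zero at the start; "moment": the same for the moment, N m; "opening": opening from 0.0 (shut) to 1.0 (fully open); "grasp_force": force on a finger pad.
Only numpy, scipy, OpenCV 4.12 (cv2) and the standard library are available. Lean on these libraries where they do the work, as an engineer would, in place of code of your own. Each camera call takes 0.05 s, during which the arm holds its last target. There are 200 camera calls.

## Working session

There is one attempt and no reset: what is moved stays moved. The work goes in short steps, Python scripts to look and compute and a tool call to move; the robot and the scene stay as the last step left them, time stands still between calls to the robot, and variables do not carry over. Pictures are saved under pics/ and viewed, at most 10 in all, crops included, and the job is handed in when it is done.

Besides the shell and the picture viewer there is one more tool, called after "Request:" by a JSON object that holds its "method" and its "body", one argument or row to a line. apply_moves: Moves the arm, as the interface text tells. Its arguments: {"type":"object","properties":{"steps":{"type":"array"},"claw":{"type":"number"},"grip_force":{"type":"number"}},"required":["steps"]}

```bash
mkdir -p pics; cat > h.py <<'E'
import numpy as np,cv2
from workcell import bot
from scipy.spatial.transform import Rotation as R
def cam(n):
    p=bot.camera_params(n); im,d=bot.capture(n); return p,im,d
def attR(p):
    a=np.array(p['attitude'],float)
    return a if a.shape==(3,3) else (R.from_euler('xyz',a,degrees=True).as_matrix() if a.size==3 else R.from_quat(a).as_matrix())
def cloud(p,d):
    K=np.array(p['camera_matrix']); v,u=np.mgrid[:d.shape[0],:d.shape[1]]
    c=np.stack([(u-K[0,2])/K[0,0]*d,(v-K[1,2])/K[1,1]*d,d],-1)
    w=c@attR(p).T+np.array(p['eye']); w[d==0]=np.nan; return w
E
python3 - <<'E'
from h import *
print(bot.get_obs())
for n in ['side','top']:
    p,im,d=cam(n); print(n,p); cv2.imwrite(f'pics/{n}0.png',im); np.save(f'{n}0.npy',cloud(p,d))
E
```

```text
{'clock': 0.0, 'q': array([ 5.94432364e+01,  3.02793415e+01,  8.21572869e+01, -1.16782223e-03,
        6.76893412e+01, -1.02280496e+01]), 'qd': array([ 0.01709706,  0.01293505, -0.07512177, -0.04002191, -0.11914769,
        0.06411897]), 'joint_torque': array([ 1.69903371e-03, -4.42356455e+01, -1.78022647e+01, -2.44709745e-04,
        8.54040845e-03, -1.23083171e-05]), 'eef_pos': array([0.2167636 , 0.58548468, 0.25232454]), 'tcp_rot': array([-1.79875840e+02, -2.13057087e-02,  1.59671707e+02]), 'ft_force': array([ 0.0637721 ,  0.19909745, -0.05031018]), 'moment': array([ 0.02317978, -0.05606335,  0.04198634]), 'grasp_force': 0.0, 'opening': 1.0010316559807075}
side {'camera_matrix': array([[372.13459535,   0.        , 326.04395752],
       [  0.        , 372.13459535, 198.37530534],
       [  0.        ,   0.        ,   1.        ]]), 'eye': array([ 0.49390643, -0.83526126,  0.49059161]), 'attitude': array([-113.83245841,    0.53599776,   -0.22157843])}
top {'camera_matrix': array([[482.35401541,   0.        , 321.81395601],
       [  0.        , 482.35401541, 199.63628809],
       [  0.        ,   0.        ,   1.        ]]), 'eye': array([0.29709359, 0.01582534, 1.29476329]), 'attitude': array([-170.60011936,   -0.60276391,  -88.69188499])}
```

View pics/side0.png

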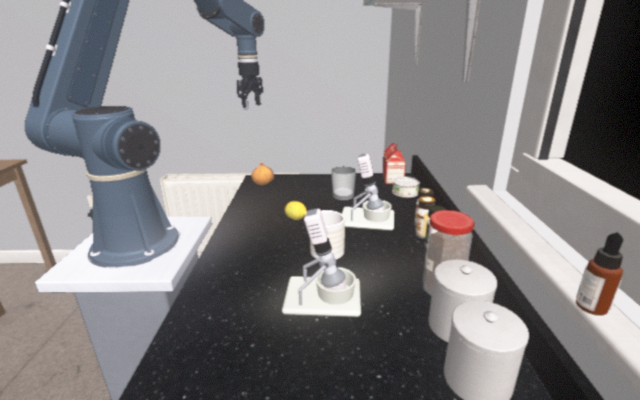

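View pics/top0.png

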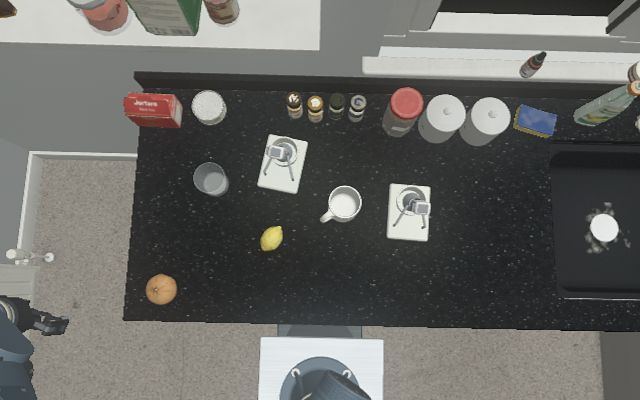

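The target is the holder at (283,164) in the top view, at (368,215) in the side view. It is farther from the base than the look-alike at (410,212). The glass is at (211,180), the mug at (343,204) and the lemon at (271,238). Next I measure the base outline and the grip.

```bash
python3 - <<'E'
from h import *
W=np.load('top0.npy'); im=cv2.imread('pics/top0.png')
for n,(u,v) in dict(tgt=(265,185),other=(395,230),glass=(211,180),mug=(343,204),lemon=(271,238)).items(): print(n,W[v,u].round(3))
z=W[...,2]; m=(abs(z-.016)<.008)&(im.min(2)>130)
m[:125]=0;m[200:]=0;m[:,:245]=0;m[:,320:]=0
P=W[m]; 
# include whole plate: convex hull + minarearect on xy (mm)
r=cv2.minAreaRect((P[:,:2]*1000).astype(np.float32)); print('base',r,len(P)); print(cv2.boxPoints(r).round(0))
g=np.zeros_like(m); g[125:200,245:320]=1; g&=z>.11
Q=W[g]; print('grip top',len(Q),np.nanmin(Q,0),np.nanmax(Q,0)); 
t=Q[Q[:,2]>np.nanmax(Q[:,2])-.02]; print(t.mean(0)); print(cv2.minAreaRect((t[:,:2]*1000).astype(np.float32)))
S=np.load('side0.npy'); si=cv2.imread('pics/side0.png')
s=S[150:182,352:378].reshape(-1,3); b=(s[:,2]>.1)&(abs(s[:,0]-Q[:,0].mean())<.1)&(abs(s[:,1]-Q[:,1].mean())<.1)
s=s[b];print('side grip',len(s),s.mean(0),s.min(0),s.max(0))
tile=[cv2.resize(im[115:215,180:320],(800,571),interpolation=cv2.INTER_CUBIC)]
cv2.imwrite('pics/crop1.png',tile[0])
cv2.imwrite('pics/crop2.png',cv2.resize(si[140:240,320:440],(720,600),interpolation=cv2.INTER_CUBIC))
E
```

```text
tgt [0.545 0.161 0.016]
other [ 0.432 -0.189  0.017]
glass [0.556 0.308 0.013]
mug [ 0.5   -0.05   0.006]
lemon [0.399 0.136 0.056]
base ((607.4667358398438, 117.50676727294922), (108.71593475341797, 149.7464141845703), 79.09724426269531) 1409
[[524.  78.]
 [671.  50.]
 [691. 157.]
 [544. 185.]]
grip top 240 [0.57593621 0.10012699 0.11990205] [0.62441548 0.14383753 0.20286858]
[0.59111479 0.12147675 0.1935731 ]
((591.8344116210938, 122.80662536621094), (39.69340896606445, 29.73956871032715), 84.9854965209961)
side grip 336 [0.60127924 0.104863   0.16305887] [0.5791452  0.09627249 0.12299615] [0.62751143 0.12940531 0.19716501]
```

View pics/crop1.png

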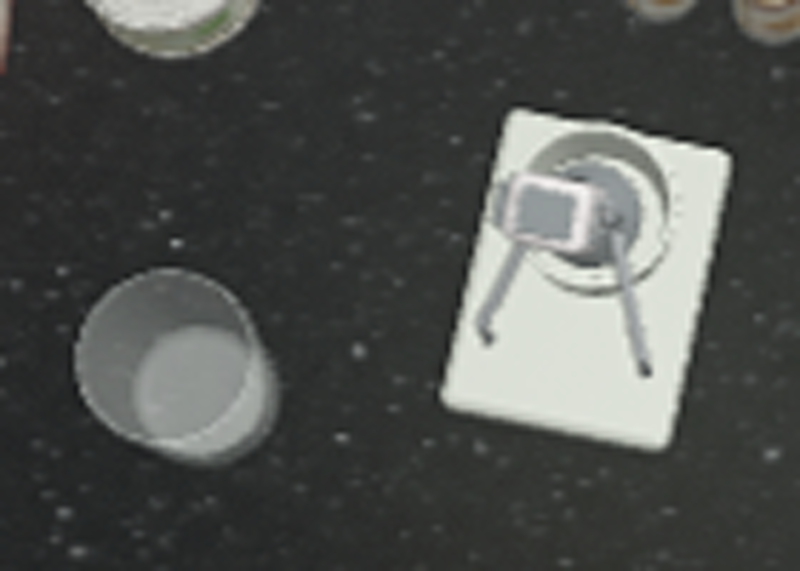

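View pics/crop2.png

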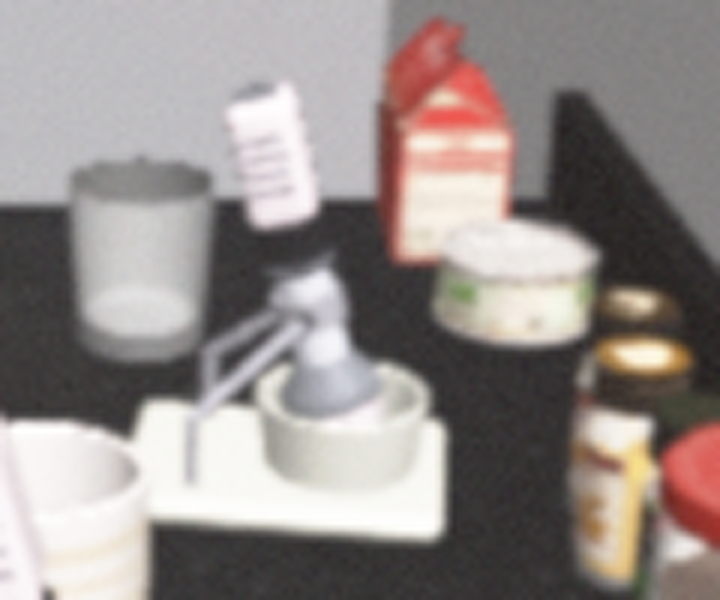

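The base measures 149.7 x 108.7 mm, which matches the given size. Its yaw is about -10.8°, centre (0.607, 0.118). The handle leans toward the robot and the button is on the world +y side. I'll move above it with the jaws turned to the holder's y.

Request:
{"method": "apply_moves", "body": {
  "steps": [
    [-4, -2.5, -4.8, -1],
    [-9, -5.4, -4.8, -2],
    [-14, -8.4, -4.8, -3],
    [-19, -11.4, -4.8, -4],
    [-24, -14.4, -4.8, -5],
    [-29, -17.4, -4.8, -6],
    [-34, -20.4, -4.8, -7],
    [-39, -23.4, -4.8, -8],
    [-44, -26.4, -4.8, -9],
    [-48, -28.5, -4.8, -9.5]
  ],
  "claw": 8.5
}}

```text
clock: 1.35
eef_pos: [0.5692, 0.1499, 0.3009]
tcp_rot: [-180.0, -0.0, 169.1]
ft_force: [0.5, 0.3, -0.0]
opening: 0.997
grasp_force: 0.0
```

```bash
python3 - <<'E'
from h import *
o=bot.get_obs(); print(o['clock'],o['eef_pos'],o['tcp_rot'],o['opening'])
p,im,d=cam('wrist'); print(p['eye'],p['attitude']); cv2.imwrite('pics/w1.png',im); w=cloud(p,d); np.save('w1.npy',w)
ph=np.radians(-10.8); xh=np.array([np.cos(ph),np.sin(ph),0]); yh=np.array([-np.sin(ph),np.cos(ph),0])
c=np.array([.6075,.1175,0])
L=np.radians(15); Bx=lambda P:np.stack([(P-c)@xh,(P-c)@yh,P[...,2]],-1)
for n,W in (('w',w),('top',np.load('top0.npy')),('side',np.load('side0.npy'))):
    H=Bx(W); zz=-H[...,0]*np.sin(L)+H[...,2]*np.cos(L); xx=H[...,0]*np.cos(L)+H[...,2]*np.sin(L)
    k=(abs(H[...,0])<.05)&(abs(H[...,1])<.04)&(H[...,2]>.14)&(H[...,2]<.215)
    if k.sum()<20: print(n,k.sum()); continue
    for nm,a in (('x',xx),('y',H[...,1]),('z',zz)):
        print(n,nm,k.sum(),np.percentile(a[k],[1,5,25,50,75,95,99]).round(4))
E
```

```text
1.35 [0.56918214 0.14987046 0.30086453] [-1.79983660e+02 -3.98914484e-02  1.69101156e+02] 0.9968337047457456
[0.48790619 0.16526313 0.42130675] [1.61202723e+02 7.59500237e-02 7.91085529e+01]
w x 1502 [0.0194 0.0195 0.0243 0.0312 0.0387 0.0458 0.0477]
w y 1502 [-0.0172 -0.0149 -0.0067  0.0026  0.0121  0.0204  0.0232]
w z 1502 [0.1444 0.1618 0.1861 0.19   0.1924 0.1935 0.1942]
top x 235 [0.019  0.0211 0.0271 0.0342 0.0412 0.0472 0.0485]
top y 235 [-0.0176 -0.0171 -0.0115 -0.0009  0.0098  0.0211  0.0234]
top z 235 [0.1428 0.1602 0.1871 0.191  0.1935 0.1968 0.1989]
side x 271 [0.0225 0.024  0.031  0.039  0.0465 0.0509 0.0513]
side y 271 [-0.0217 -0.0202 -0.0181 -0.0164 -0.0133  0.0031  0.0089]
side z 271 [0.1354 0.1389 0.1511 0.1671 0.1817 0.1914 0.1923]
```

View pics/w1.png

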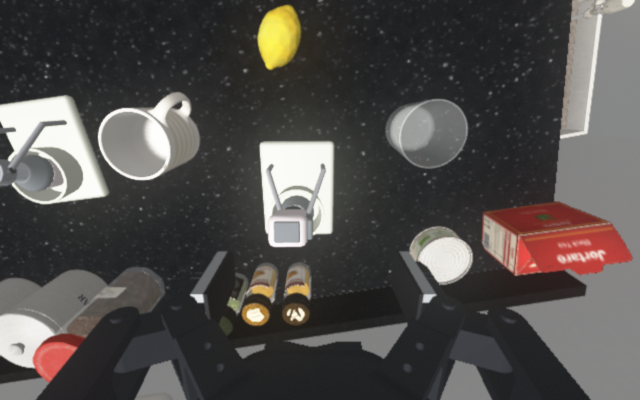

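The wrist view shows the grip at (290,228) between the jaws. The fit puts grip_middle at about (0.598, 0.119, 0.169), and its extents of 29 x 41 x 58 mm match the sizes given. Next I shift across and descend.

Request:
{"method": "apply_moves", "body": {
  "steps": [
    [-1.7, -1.2, 0, 0],
    [-3.4, -2.5, 0, 0],
    [-3.4, -2.5, 0, 0],
    [-3.4, -2.5, 4, 0],
    [-3.4, -2.5, 8, 0],
    [-3.4, -2.5, 11, 0],
    [-3.4, -2.5, 13.1, 0],
    [-3.4, -2.5, 13.1, 0],
    [-3.4, -2.5, 13.1, 0]
  ]
}}

```text
clock: 2.52
eef_pos: [0.5972, 0.1218, 0.1713]
tcp_rot: [180.0, 0.1, 169.2]
ft_force: [1.1, 0.0, 0.1]
opening: 0.997
grasp_force: 0.0
```

```bash
python3 - <<'E'
from h import *
o=bot.get_obs(); print(o['clock'],o['eef_pos'],o['tcp_rot'])
p,im,d=cam('side'); cv2.imwrite('pics/s2.png',cv2.resize(im[100:220,310:430],(600,600),interpolation=cv2.INTER_CUBIC))
p,im2,d=cam('wrist'); cv2.imwrite('pics/w2.png',im2)
E
```

```text
2.525 [0.59719136 0.12176402 0.17127371] [1.79977559e+02 7.53242455e-02 1.69221067e+02]
```

View pics/s2.png

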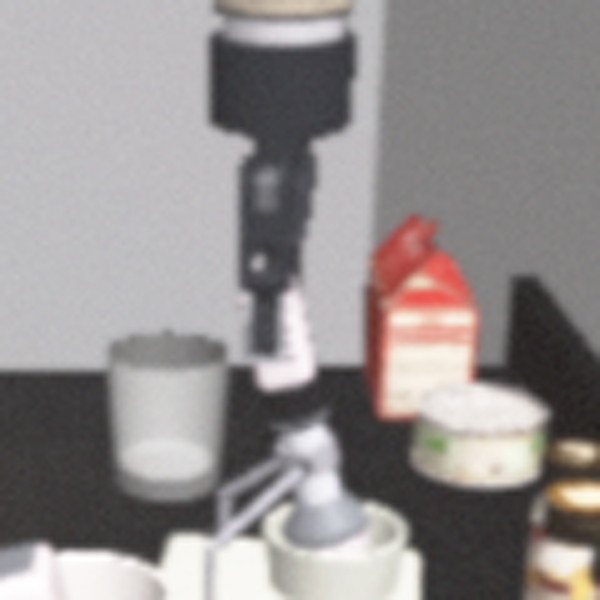

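View pics/w2.png

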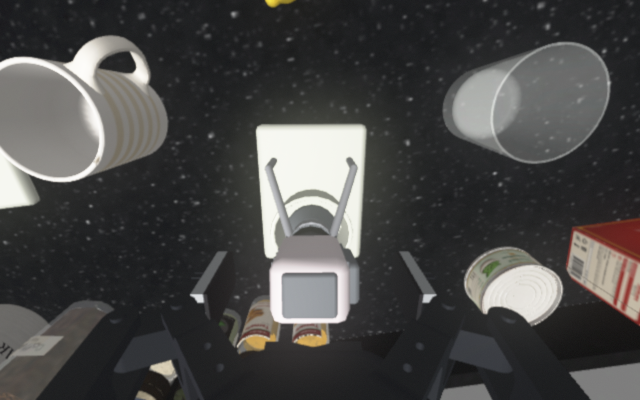

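The grip sits between the fingers, with the jaws about 2 mm toward +y and a few mm toward -x. I'll correct that and then squeeze.

Request:
{"method": "apply_moves", "body": {
  "steps": [
    [-0.25, -0.2, 0.2, 0],
    [-0.25, -0.2, 0.2, 0],
    [-0.25, -0.2, 0.2, 0]
  ]
}}

```text
clock: 3.0
eef_pos: [0.599, 0.1186, 0.1685]
tcp_rot: [180.0, 0.0, 169.2]
ft_force: [0.8, 0.2, -0.6]
opening: 0.996
grasp_force: 0.0
```

Request:
{"method": "apply_moves", "body": {
  "steps": [
    [0, 0, 0, 0],
    [0, 0, 0, 0],
    [0, 0, 0, 0],
    [0, 0, 0, 0],
    [0, 0, 0, 0],
    [0, 0, 0, 0],
    [0, 0, 0, 0],
    [0, 0, 0, 0]
  ],
  "claw": 2,
  "grip_force": 80
}}

```text
clock: 4.0
eef_pos: [0.5993, 0.1198, 0.1691]
tcp_rot: [179.9, 0.1, 169.2]
ft_force: [-0.2, 4.6, 5.0]
opening: 0.411
grasp_force: 80.0
```

The opening is about 36 mm at 80 N, which agrees with the button being in. I'll pull 6 cm along the leaning axis.

Request:
{"method": "apply_moves", "body": {
  "steps": [
    [0.13, 0, -0.48, 0],
    [0.36, 0, -1.35, 0],
    [0.62, 0, -2.32, 0],
    [0.88, 0, -3.28, 0],
    [1.14, 0, -4.25, 0],
    [1.4, 0, -5.22, 0],
    [1.55, 0, -5.8, 0],
    [1.55, 0, -5.8, 0],
    [1.55, 0, -5.8, 0]
  ]
}}

```text
clock: 5.12
eef_pos: [0.5844, 0.1224, 0.2254]
tcp_rot: [179.9, 0.1, 169.2]
ft_force: [2.9, 4.7, -3.6]
opening: 0.416
grasp_force: 80.4
```

It advanced about 58 mm with a downward pull, so the tube is coming out. I'll continue to the second stop.

Request:
{"method": "apply_moves", "body": {
  "steps": [
    [0.13, 0, -0.48, 0],
    [0.36, 0, -1.35, 0],
    [0.62, 0, -2.32, 0],
    [0.88, 0, -3.28, 0],
    [1.14, 0, -4.25, 0],
    [1.4, 0, -5.22, 0],
    [1.6, 0, -5.98, 0],
    [1.65, 0, -6.15, 0],
    [1.65, 0, -6.15, 0],
    [1.65, 0, -6.15, 0]
  ]
}}

```text
clock: 6.38
eef_pos: [0.5686, 0.1253, 0.2852]
tcp_rot: [179.9, 0.0, 169.2]
ft_force: [5.7, 3.9, -11.2]
opening: 0.416
grasp_force: 82.6
```

```bash
python3 - <<'E'
from h import *
o=bot.get_obs(); print(o['clock'],o['eef_pos'],o['ft_force'],o['qd'].round(2))
p,im,d=cam('side'); cv2.imwrite('pics/s3.png',cv2.resize(im[80:220,300:440],(600,600),interpolation=cv2.INTER_CUBIC))
E
```

```text
6.375 [0.56859839 0.12534615 0.28521081] [  5.65915743   3.87675732 -11.24796036] [ 0.1   0.01 -0.1   0.   -0.   -0.05]
```

View pics/s3.png

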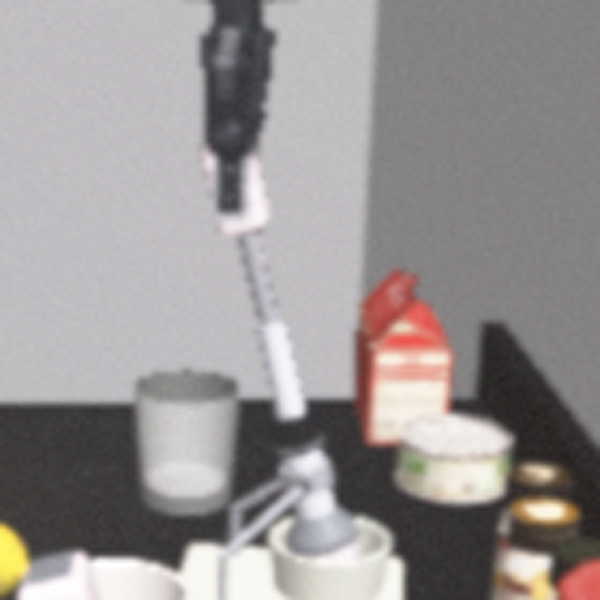

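Both tubes show in the picture: the thin one from (240,235) to (270,320), the thick one from there to (290,415). Travel is 120.2 mm. I'll pull slightly more to confirm the stop by the force.

Request:
{"method": "apply_moves", "body": {
  "steps": [
    [0.04, 0, -0.15, 0],
    [0.08, 0, -0.29, 0],
    [0.08, 0, -0.29, 0],
    [0.08, 0, -0.29, 0],
    [0.08, 0, -0.29, 0]
  ]
}}

```text
clock: 7.05
eef_pos: [0.5685, 0.1253, 0.2854]
tcp_rot: [179.9, 0.0, 169.1]
ft_force: [12.2, 4.3, -25.4]
opening: 0.41
grasp_force: 83.0
```

The force rose from 11 to 25 N with no further motion, so the second stop is reached and the grip is at rest. I'm handing in.

```bash
python3 -c "
from workcell import bot
print(bot.get_obs()['qd'].round(2)); print(bot.hand_in())"
```

```text
[ 0.02  0.07 -0.08 -0.03 -0.03 -0.03]
the job is handed in; nothing more can be done
None
```

I squeezed the button in with the handle still pushed in and drew the grip out about 120 mm to the second stop. I handed the job in still gripping it there at about 83 N, at rest; the arm never went near the glass, mug or lemon, though I did not re-measure them at the end.

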